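# Set three gauge-stand plungers to half stroke in order of height

## Robot

A 6-joint arm with a two-finger parallel gripper is mounted at the origin on a cart in front of the work surface, level with it; the furniture and walls round the work are solid. World frame = base frame: x ahead of the robot, y to its left, z up, the work surface at z = 0. Lengths are in m, angles in rad, forces in N, time in s.
With the tool pointing down it reaches from about 0.3 to 0.875 m from the base axis. Payload 6.4 kg.
Tool frame: the origin (TCP) lies at the very end of the fingers, on their centre line; the grasp point (between the pads) lies 19 mm behind it; z points along the fingers, y is the line along which they close (so a half turn about z gives the same grasp; the last joint's range is limited). The gripper opens to 85 mm and grips with 20 to 120 N. Pads are 22 mm wide; open, the fingers measure 114 mm over their backs; the gripper's body (76 mm by 85 mm) begins 54 mm behind the grasp point. The pads swing forward as they close: fully open they stand 13 mm farther back than shut.
Start: joints at [0.985, 0.181, 1.607, -0, 1.354, -0.206], TCP at [0.213, 0.534, 0.231] pointing down, gripper open.
Joint ranges: [-2.99, 2.99], [-0.89, 2.07], [0.3, 2.58], [-1.14, 4.28], [0, 2.63], [-3.12, 3.12]. Speed limits (rad/s): [2.57, 2.57, 3.01, 3.14, 3.14, 3.14].

## Interface

Orientations are given as a unit quaternion [w, x, y, z].
In Python, from bench import ctrl, camera, calibration, order, outline_of gives the robot as it stands.
- The arm moves only by the tool move_arm, never from a script. Its argument "series" is a list that holds one entry, the list of rows, each a list of 5 numbers: the opening, from 0 (shut) to 1 (fully open), then the shift along the tool's x, y, z in mm, then the turn about the tool's z in rad. A call has exactly 10 rows; each row is the pose to reach, as a shift and turn from the pose commanded when the call began, along the tool's axes at that moment; what a row does not reach only later rows make up. A row lasts 1/12 s, in which the tool goes at most 41.7 mm and 7.16 degrees, less where a joint would pass 70% of its speed; a pose out of reach is approached as far as the arm can. A call with a gripper value outside its range is refused whole. The fingers move at their own pace and stop on an object; the grip force is fixed at half the most. Time passes only in rows, so rows that repeat a pose let the fingers close, or fill a call up. It gives the time, the measured TCP pose, the force, the opening and the grip force at its end, in the units of the state.
- ctrl.get_obs(): the state, without advancing time (a new reading comes with each control period).
- camera(name): name is "scene" or "top"; returns (picture, depth): 420x560x3 uint8, blue, green, red; 420x560 float32, m along the optical axis (not along the pixel's ray), 0 where there is no reading.
- calibration(name): a dict with "intrinsics" (3x3 intrinsics, pixels), "rvec" (rotation vector, rad) and "tvec" (3), from world to camera coordinates, as OpenCV has them. Camera axes: x right, y down, z forward; pixel columns grow to the right and rows downward; lengths in m; the calibration is good to about 2 mm. A picture is of the moment at which its call begins. calibration takes no time and is no camera call.
- order.hand_in(): hands the job in; it is judged then, once.
Trained networks look in the newest picture that a camera, given by its name, has taken for a name from the list of things; names that differ only in an ending like _2 or _b are one class to them, and where a whole thing is asked for, a point or a joint stands for the part that bears it (a point fixed in the world has none). Each returns a list of dicts, best first, with "conf" (0 to 1); they miss things now and then, are a little off and sometimes report something else, mostly with a low value. They report only what shows in the picture. A call takes as long as a camera call. They do not tell look-alikes from the thing itself.
- outline_of(target, camera): "region" (420x560 bool, what is visible of it) and "bbox" ([centre column, centre row, width, height] in pixels, round what is visible of it).
The state is a dict: "time_s": time; "q": joint angles; "dq": joint speeds; "joint_efforts": joint torques, N m; "eef_pos": TCP position; "eef_rot": TCP orientation; "wrist_force": force on the tool from outside, world axes, zero at the start; "torque": the same for the moment, N m; "opening": opening from 0.0 (shut) to 1.0 (fully open); "grasp_force": force on a finger pad.
Only numpy, scipy, OpenCV 4.12 (cv2) and the standard library are available. Lean on these libraries where they do the work, as an engineer would, in place of code of your own. Each camera call takes 0.05 s, during which the arm holds its last target. There are 200 camera calls.

## Task

Get the three gauge stands ready for zeroing: with a fingertip, lightly press the plunger on top of each one down about halfway, to the black line on its stem, first on the lowest stand, then the middle-height one, then the tallest; each plunger stays where you leave it. Push none of them to the bottom, press gently, do not pick up, tip or shift the stands, and leave the loose steel parts around them alone.

Things in the scene. Friction and masses are not known exactly. Their poses are not given: they have to be found in the camera images.
- stand_low: the lowest gauge stand, loose, about 0.8 kg: grey round foot (60 mm wide, 14 high), 24 mm column, dark 31 mm collar with its top 38 mm above the table, and over it a steel stem with a flat aluminium round disc cap 36 mm in diameter, 8 mm thick; cap top 60 mm above the table with the plunger up. Origin: centre of the foot's underside, z up
- low_top (a point): centre of the flat upper face of the lowest stand's cap; it goes down with the plunger
- low_plunger (a joint): stroke of the lowest stand's plunger in m: 0 = fully up (as at the start), 0.007 = half stroke (the black line round the stem meets the collar), 0.014 = bottomed (cap on collar). It takes about 3 N to start moving, about 4.6 N at half stroke and 6 N at the bottom, and stays by friction where it is left
- stand_mid: the middle-height gauge stand, loose, about 0.8 kg: grey round foot (60 mm wide, 14 high), 24 mm column, dark 31 mm collar with its top 63 mm above the table, and over it a steel stem with a flat aluminium square cap 28 x 28 mm, 8 mm thick; cap top 85 mm above the table with the plunger up. Origin: centre of the foot's underside, z up
- mid_top (a point): centre of the flat upper face of the middle-height stand's cap; it goes down with the plunger
- mid_plunger (a joint): stroke of the middle-height stand's plunger in m: 0 = fully up (as at the start), 0.007 = half stroke (the black line round the stem meets the collar), 0.014 = bottomed (cap on collar). It takes about 3 N to start moving, about 4.6 N at half stroke and 6 N at the bottom, and stays by friction where it is left
- stand_tall: the tallest gauge stand, loose, about 0.8 kg: grey round foot (60 mm wide, 14 high), 24 mm column, dark 31 mm collar with its top 88 mm above the table, and over it a steel stem with a flat aluminium small round cap 26 mm in diameter, 8 mm thick; cap top 110 mm above the table with the plunger up. Origin: centre of the foot's underside, z up
- tall_top (a point): centre of the flat upper face of the tallest stand's cap; it goes down with the plunger
- tall_plunger (a joint): stroke of the tallest stand's plunger in m: 0 = fully up (as at the start), 0.007 = half stroke (the black line round the stem meets the collar), 0.014 = bottomed (cap on collar). It takes about 3 N to start moving, about 4.6 N at half stroke and 6 N at the bottom, and stays by friction where it is left
- turned_ring: loose steel ring, 34 mm in diameter, 30 mm high, between the robot and the stands; leave alone. Origin: centre of the underside
- plug_gauge: loose steel plug gauge standing upright, 25 mm in diameter, 64 mm high, behind the stands; it has no cap or plunger; leave alone. Origin: centre of the underside
- flange_part: loose flanged steel part, 60 mm in diameter, 32 mm high, behind the stands; leave alone. Origin: centre of the underside
There are look-alikes about, which are no part of the job. What is shaped like the stand_tall but green is not meant.

How it is judged:
On the way, in this order (a step that is already met when the one before it is completed fails the run):
1. a fingertip has pressed the lowest plunger to about half stroke (value of joint low_plunger between 0.003 and 0.011 m and contact force between the fingers and stand_low above 0.3 N), for 0.02 s.
2. a fingertip has pressed the middle-height plunger to about half stroke (value of joint mid_plunger between 0.003 and 0.011 m and contact force between the fingers and stand_mid above 0.3 N), for 0.02 s.
3. a fingertip has pressed the tallest plunger to about half stroke (value of joint tall_plunger between 0.003 and 0.011 m and contact force between the fingers and stand_tall above 0.3 N), for 0.02 s.
At the end, for the whole second after the job is handed in: All three plungers stand between 3 and 11 mm down of their 14 mm stroke; the stands are upright (within 0.05 rad), at rest and within 15 mm of where they began; the ring, plug gauge and flanged part are within 10 mm of where they began (value of joint low_plunger between 0.003 and 0.011 m and distance of each of stand_low, stand_mid, stand_tall from where it was at the start of the episode below 0.015 m and angle between each of stand_low, stand_mid, stand_tall's own z axis and vertical below 0.05 rad and linear speed of each of stand_low, stand_mid, stand_tall below 0.02 m/s and value of joint mid_plunger between 0.003 and 0.011 m and value of joint tall_plunger between 0.003 and 0.011 m and distance of each of turned_ring, plug_gauge, flange_part from where it was at the start of the episode below 0.01 m); the robot touches nothing.
It fails at once if a plunger is pushed before every lower stand's plunger has been set ((value of joint mid_plunger above 0.002 m and value of joint low_plunger below 0.003 m) or (value of joint tall_plunger above 0.002 m and value of joint any of low_plunger, mid_plunger below 0.003 m)).
It fails at once if a plunger is pushed to the bottom of its stroke (value of joint any of low_plunger, mid_plunger, tall_plunger above 0.0125 m).
It fails at once if a stand is pressed hard (over 15 N) (contact force between the fingers and stand_low above 15 N or contact force between the fingers and stand_mid above 15 N or contact force between the fingers and stand_tall above 15 N).
It fails at once if a stand is lifted, tipped or shifted by more than 15 mm (height (world z) of any of stand_low, stand_mid, stand_tall above 0.006 m or angle between any of stand_low, stand_mid, stand_tall's own z axis and vertical above 0.15 rad or distance of any of stand_low, stand_mid, stand_tall from where it was at the start of the episode above 0.015 m).
It fails at once if a bystander part is displaced by more than 10 mm or knocked over (distance of any of turned_ring, plug_gauge, flange_part from where it was at the start of the episode above 0.01 m or angle between any of turned_ring, plug_gauge, flange_part's own z axis and vertical above 0.2 rad).
It also fails if it takes over 45 s, if anything falls off the work surface, if the arm or the gripper's body presses on something with over 40 N, if the wrist force passes 120 N, or if a joint passes its speed limit or range.

## Working session

There is one attempt and no reset: what is moved stays moved. The work goes in short steps, Python scripts to look and compute and a tool call to move; the robot and the scene stay as the last step left them, time stands still between calls to the robot, and variables do not carry over. Pictures are saved under pics/ and viewed, at most 10 in all, crops included, and the job is handed in when it is done.

Besides the shell and the picture viewer there is one more tool, called as name(argument=value, ...), one argument or row to a line, values as JSON. move_arm: Moves the arm, as the interface text tells. Its arguments: {"type":"object","properties":{"series":{"type":"array","items":{"type":"array","items":{"type":"array","items":{"type":"number"}}}}},"required":["series"]}

```bash
mkdir -p pics
cat > h.py <<'E'
import numpy as np, cv2
from bench import ctrl, camera, calibration, order, outline_of
def cal(n):
    c=calibration(n);R=cv2.Rodrigues(np.array(c["rvec"],float))[0]
    return np.array(c["intrinsics"],float),R,np.array(c["tvec"],float).ravel()
def cloud(n,depth):
    K,R,t=cal(n);v,u=np.mgrid[:420,:560]
    p=np.stack([(u-K[0,2])/K[0,0]*depth,(v-K[1,2])/K[1,1]*depth,depth],-1)
    return (p-t)@R   # world
E
python3 - <<'E'
from h import *
for n in("scene","top"):
    im,d=camera(n); W=cloud(n,d); cv2.imwrite(f"pics/{n}0.png",im); np.savez(f"{n}0.npz",im=im,d=d,W=W)
    for t in("low_top","mid_top","tall_top","stand_low","stand_mid","stand_tall","turned_ring","plug_gauge","flange_part"):
        for r in outline_of(t,n)[:3]:
            if r["conf"]<.2: continue
            m=r["region"]&(d>0); P=W[m]
            if len(P)==0: continue
            z=np.percentile(P[:,2],97); T=P[abs(P[:,2]-z)<.004]
            print(n,t,round(r["conf"],2),np.round(r["bbox"]),"topz",round(z,3),"xy",np.round((T.max(0)+T.min(0))[:2]/2,3),np.round(np.median(T,0)[:2],3))
o=ctrl.get_obs();print(o["eef_pos"],o["eef_rot"],o["wrist_force"],o["opening"])
E
```

```text
scene low_top 0.5 [213. 178.  19.  19.] topz 0.063 xy [0.516 0.161] [0.517 0.161]
scene mid_top 0.7 [326. 282.  19.  17.] topz 0.087 xy [ 0.441 -0.167] [ 0.441 -0.167]
scene tall_top 0.62 [170. 197.  15.  13.] topz 0.113 xy [0.406 0.151] [0.405 0.15 ]
scene tall_top 0.55 [261. 219.  13.  16.] topz 0.113 xy [ 0.466 -0.01 ] [ 0.466 -0.01 ]
scene tall_top 0.38 [328. 214.  30.  26.] topz 0.034 xy [ 0.623 -0.05 ] [ 0.624 -0.05 ]
scene stand_low 0.7 [215. 191.  31.  32.] topz 0.062 xy [0.517 0.161] [0.516 0.16 ]
scene stand_mid 0.68 [320. 299.  31.  49.] topz 0.086 xy [ 0.44  -0.167] [ 0.44  -0.167]
scene stand_mid 0.67 [262. 218.  17.  16.] topz 0.113 xy [ 0.467 -0.01 ] [ 0.466 -0.01 ]
scene stand_tall 0.97 [264. 241.  32.  56.] topz 0.111 xy [ 0.465 -0.009] [ 0.465 -0.01 ]
scene stand_tall 0.74 [181. 214.  32.  52.] topz 0.112 xy [0.406 0.152] [0.405 0.15 ]
scene turned_ring 0.88 [197. 263.  18.  22.] topz 0.032 xy [0.37  0.066] [0.369 0.065]
scene turned_ring 0.34 [291. 183.  10.  30.] topz 0.065 xy [0.624 0.044] [0.623 0.043]
scene plug_gauge 0.82 [293. 184.  10.  28.] topz 0.065 xy [0
[... 673 characters left out ...]
xy [0.406 0.149] [0.405 0.148]
top stand_tall 0.59 [291. 239.  23.  29.] topz 0.112 xy [ 0.466 -0.011] [ 0.466 -0.01 ]
top turned_ring 0.59 [253. 288.  19.  18.] topz 0.033 xy [0.37  0.064] [0.37  0.064]
top turned_ring 0.42 [204. 209.  18.  21.] topz 0.063 xy [0.517 0.158] [0.516 0.16 ]
top plug_gauge 0.62 [267. 163.  12.  18.] topz 0.066 xy [0.624 0.043] [0.624 0.043]
top flange_part 0.73 [309. 167.  27.  34.] topz 0.035 xy [ 0.623 -0.052] [ 0.624 -0.051]
top flange_part 0.49 [207. 210.  18.  15.] topz 0.063 xy [0.518 0.159] [0.516 0.159]
[0.21318187 0.53404128 0.23131244] [2.63708504e-05 1.88753896e-01 9.82024422e-01 1.49127483e-05] [-0.31310206 -0.51344499  0.06232229] 0.9966384776516565
```

Run:
```python
import cv2
a=cv2.imread("pics/scene0.png")[120:350,120:420]
b=cv2.imread("pics/top0.png")[120:350,160:440]
a=cv2.resize(a,None,fx=1.3,fy=1.3,interpolation=cv2.INTER_CUBIC);b=cv2.resize(b,(400,299),interpolation=cv2.INTER_CUBIC)
cv2.imwrite("pics/both.png",cv2.hconcat([a,b]) )
```

```text
(no output)
```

View pics/both.png

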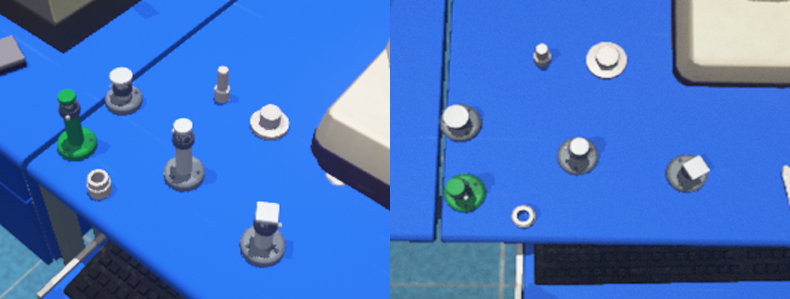

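The picture shows the candidates for each cap (scene-camera pixels):
- **Tall stand:** green one at (170,197) and grey one at (261,219). I choose the grey one.
- **Low stand:** round cap at (213,178). The ring at (197,263) and flange at (328,214) are not stands.
- **Mid stand:** square cap at (326,282). The plug gauge at (293,184) has no cap.

Next: one close crop to confirm, obstacle heights, and the tool-axis shifts.

```bash
cat >> h.py <<'E'
from scipy.spatial.transform import Rotation as Ro
def go(x,y,z,show=True):
    o=ctrl.get_obs();q=o["eef_rot"];R=Ro.from_quat([q[1],q[2],q[3],q[0]])
    d=R.inv().apply(np.array([x,y,z])-o["eef_pos"])*1000
    print("t",round(o["time_s"],2),"pos",np.round(o["eef_pos"],4),"F",np.round(o["wrist_force"],2),"open",round(o["opening"],3),"shift mm",np.round(d,1))
E
python3 - <<'E'
from h import *
z=np.load("scene0.npz");im=z["im"]
cv2.imwrite("pics/crop.png",cv2.resize(im[150:330,140:360],(733,600),interpolation=cv2.INTER_CUBIC))
for n in("scene","top"):
    W=np.load(n+"0.npz")["W"].reshape(-1,3)
    m=(W[:,2]>.12)&(W[:,2]<.6)&(W[:,0]>.1)&(W[:,0]<.9)&(abs(W[:,1])<.7);P=W[m]
    c,k=np.unique(np.floor(P[:,:2]/.1),axis=0,return_inverse=True);k=k.ravel()
    for i in range(len(c)):
        if (k==i).sum()>15: print(n,c[i]*.1,(k==i).sum(),np.round(P[k==i,2].max(),3))
go(.516,.160,.11);
R=Ro.from_quat(np.array(ctrl.get_obs()["eef_rot"])[[1,2,3,0]]).as_matrix();print(R.round(4))
E
```

```text
scene [ 0.1 -0.1] 723 0.365
scene [ 0.5 -0.5] 1005 0.141
scene [ 0.5 -0.4] 1371 0.142
scene [ 0.5 -0.3] 1160 0.142
scene [ 0.5 -0.2] 464 0.141
scene [0.5 0.3] 4264 0.256
scene [0.5 0.4] 2482 0.257
scene [0.5 0.5] 2210 0.257
scene [0.5 0.6] 866 0.255
scene [ 0.6 -0.5] 1495 0.142
scene [ 0.6 -0.4] 3205 0.172
scene [ 0.6 -0.3] 3799 0.236
scene [ 0.6 -0.2] 1259 0.208
scene [0.6 0.3] 3607 0.289
scene [0.6 0.4] 1218 0.292
scene [0.6 0.5] 529 0.271
scene [0.6 0.6] 40 0.26
scene [ 0.7 -0.5] 337 0.141
scene [ 0.7 -0.4] 4083 0.381
scene [ 0.7 -0.3] 6274 0.403
scene [ 0.7 -0.2] 1200 0.236
scene [0.7 0.3] 2812 0.263
scene [0.7 0.4] 207 0.283
scene [ 0.8 -0.4] 1150 0.237
scene [ 0.8 -0.3] 936 0.388
scene [ 0.8 -0.2] 258 0.235
scene [0.8 0.3] 1809 0.263
top [ 0.5 -0.6] 74 0.144
top [ 0.5 -0.5] 759 0.144
top [ 0.5 -0.4] 757 0.145
top [ 0.5 -0.3] 755 0.145
top [ 0.5 -0.2] 359 0.143
top [0.5 0.3] 4657 0.256
top [0.5 0.4] 3332 0.256
top [0.5 0.5] 75 0.176
top [ 0.6 -0.6] 309 0.144
top [ 0.6 -0.5] 2670 0.145
top [ 0.6 -0.4] 2688 0.168
top [ 0.6 -0.3] 3116 0.238
top [ 0.6 -0.2] 1558 0.212
top [0.6 0.3] 6254 0.414
top [0.6 0.4] 3574 0.414
top [ 0.7 -0.6] 501 0.144
top [ 0.7 -0.5] 2532 0.365
top [ 0.7 -0.4] 3485 0.391
top [ 0.7 -0.3] 4876 0.394
top [ 0.7 -0.2] 2274 0.238
top [0.7 0.1] 46 0.393
top [0.7 0.2] 1948 0.417
top [0.7 0.3] 6013 0.414
top [0.7 0.4] 755 0.413
top [ 0.8 -0.6] 397 0.192
top [ 0.8 -0.5] 2710 0.194
top [ 0.8 -0.4] 919 0.241
top [ 0.8 -0.3] 1430 0.326
top [ 0.8 -0.2] 1208 0.238
top [0.8 0.3] 269 0.263
t 1.0 pos [0.2132 0.534  0.2313] F [-0.31 -0.51  0.06] open 0.997 shift mm [-419.9 -235.1  121.3]
[[-9.287e-01  3.707e-01  1.000e-04]
 [ 3.707e-01  9.287e-01  0.000e+00]
 [-0.000e+00  0.000e+00 -1.000e+00]]
```

View pics/crop.png

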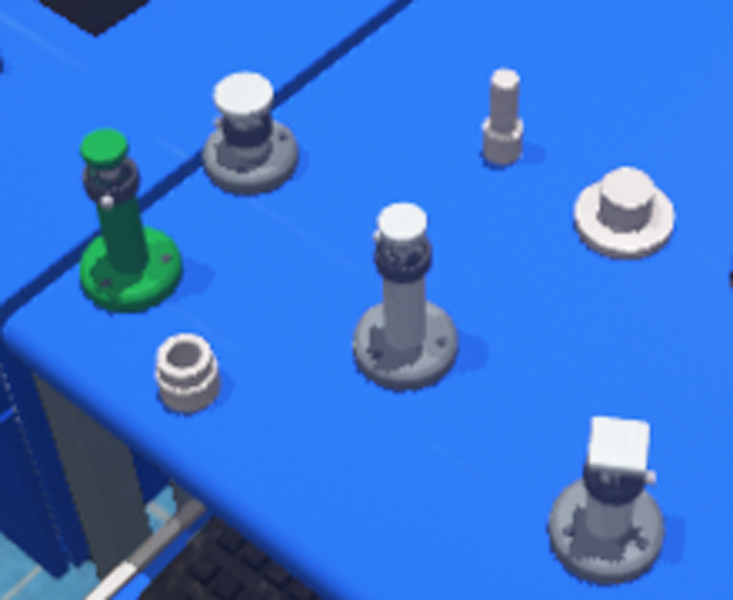

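The crop confirms it: the tall stand with the bright cap (crop 402,222) is the right one, and the green one (105,147) is not. Low is the wide round cap (243,95), mid the square cap (620,443). I'll close the gripper and go round the box on the left.

move_arm(
  series=[
    [[0,-28,-24,4,0],[0,-56,-48,8,0],[0,-84,-73,12,0],[0,-112,-97,16,0],[0,-140,-121,20,0],[0,-168,-145,24,0],[0,-196,-170,28,0],[0,-225,-194,31,0],[0,-225,-194,31,0],[0,-225,-194,31,0]],
  ],
)

```text
time_s: 1.83
eef_pos: [0.3512, 0.269, 0.2004]
eef_rot: [0.0, 0.191, 0.982, 0.0]
wrist_force: [-0.1, 0.6, 0.2]
opening: 0.0
grasp_force: 0.0
```

Run:
```python
from h import *
go(.516,.160,.10)
for n in("scene","top"):
    W=np.load(n+"0.npz")["W"].reshape(-1,3)
    a=W[(W[:,2]>.1)&(W[:,2]<.25)&(W[:,1]<-.1)&(W[:,1]>-.4)&(W[:,0]>.48)&(W[:,0]<.8)]
    b=W[(W[:,2]>.06)&(W[:,2]<.3)&(W[:,1]>.2)&(W[:,1]<.6)&(W[:,0]>.4)&(W[:,0]<.8)]
    print(n,np.percentile(a,1,0),np.percentile(a,99,0),np.percentile(b,1,0))
```

```text
t 1.83 pos [0.3512 0.269  0.2004] F [-0.15  0.64  0.16] open 0.0 shift mm [-193.6  -39.2  100.4]
scene [ 0.57412891 -0.39724818  0.10258767] [ 0.7937053  -0.15591178  0.24039139] [0.51447907 0.30455232 0.06408609]
top [ 0.57447776 -0.39695485  0.10396194] [ 0.79604527 -0.14755456  0.23767141] [0.51527553 0.30349404 0.06813997]
```

move_arm(
  series=[
    [[0,-36,-7,10,0],[0,-72,-14,20,0],[0,-108,-21,35,0],[0,-144,-28,50,0],[0,-175,-35,65,0],[0,-194,-39,80,0],[0,-194,-39,100,0],[0,-194,-39,115,0],[0,-194,-39,125,0],[0,-194,-39,125,0]],
  ],
)

```text
time_s: 2.67
eef_pos: [0.5139, 0.1634, 0.0729]
eef_rot: [-0.002, 0.188, 0.982, -0.0]
wrist_force: [-0.3, 0.1, -0.3]
opening: -0.003
grasp_force: 0.0
```

Run:
```python
from h import *
go(.516,.160,.054)
im,d=camera("scene");im2,_=camera("top")
a=cv2.resize(im[110:260,130:310],(480,400),interpolation=cv2.INTER_CUBIC)
b=cv2.resize(im2[150:280,150:270],(300,400)[:2],interpolation=cv2.INTER_CUBIC)
cv2.imwrite("pics/low.png",cv2.hconcat([a,b]))
```

```text
t 2.67 pos [0.5139 0.1634 0.0729] F [-0.32  0.12 -0.25] open -0.003 shift mm [-3.3 -2.4 18.9]
```

View pics/low.png

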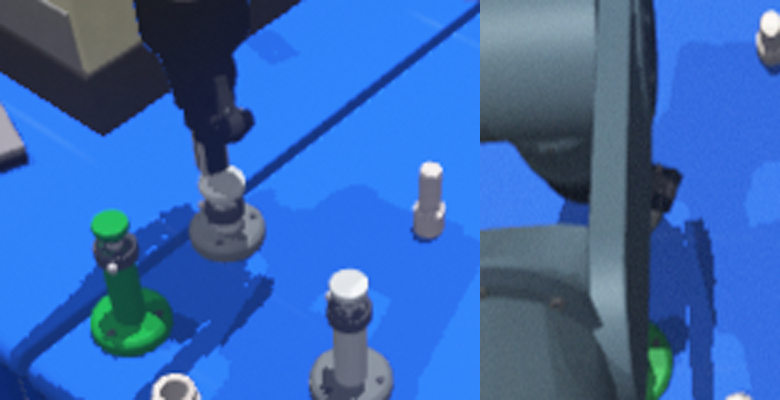

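The fingertip is over the low cap (picture 222,178). I'll go down slowly.

move_arm(
  series=[
    [[0,-1,-1,1,0],[0,-2,-2,2,0],[0,-2,-2,4,0],[0,-2,-2,6,0],[0,-2,-2,8,0],[0,-2,-2,9,0],[0,-2,-2,10,0],[0,-2,-2,11,0],[0,-2,-2,12,0],[0,-2,-2,12,0]],
  ],
)

```text
time_s: 3.6
eef_pos: [0.5169, 0.1597, 0.063]
eef_rot: [-0.0, 0.189, 0.982, -0.0]
wrist_force: [0.4, -0.2, -0.5]
opening: 0.002
grasp_force: 0.0
```

Run:
```python
from h import *
go(.516,.160,.054)
```

```text
t 3.6 pos [0.5169 0.1597 0.063 ] F [ 0.37 -0.23 -0.5 ] open 0.002 shift mm [ 0.9 -0.   9. ]
```

move_arm(
  series=[
    [[0,0,0,1,0],[0,0,0,2,0],[0,0,0,3,0],[0,0,0,4,0],[0,0,0,5,0],[0,0,0,6,0],[0,0,0,7,0],[0,0,0,7,0],[0,0,0,7,0],[0,0,0,7,0]],
  ],
)

```text
time_s: 4.43
eef_pos: [0.5171, 0.1597, 0.0563]
eef_rot: [0.0, 0.189, 0.982, 0.0]
wrist_force: [-1.1, -0.9, 1.5]
opening: 0.0
grasp_force: 0.9
```

move_arm(
  series=[
    [[0,0,0,0.5,0],[0,0,0,1,0],[0,0,0,1.5,0],[0,0,0,2,0],[0,0,0,2.5,0],[0,0,0,3,0],[0,0,0,3,0],[0,0,0,3,0],[0,0,0,3,0],[0,0,0,3,0]],
  ],
)

```text
time_s: 5.27
eef_pos: [0.5171, 0.1597, 0.0533]
eef_rot: [0.0, 0.189, 0.982, 0.0]
wrist_force: [-1.1, 0.6, 3.6]
opening: 0.001
grasp_force: 1.4
```

Run:
```python
from h import *
go(.516,.160,.054)
im,d=camera("scene")
cv2.imwrite("pics/low2.png",cv2.resize(im[150:220,180:260],(686,600),interpolation=cv2.INTER_CUBIC))
W=cloud("scene",d)
for r in outline_of("low_top","scene")[:1]:
    P=W[r["region"]&(d>0)];print(r["conf"],r["bbox"],np.percentile(P[:,2],[25,50,75,90]))
```

```text
t 5.27 pos [0.5171 0.1597 0.0533] F [-1.14  0.61  3.65] open 0.001 shift mm [ 1.1 -0.1 -0.7]
```

View pics/low2.png

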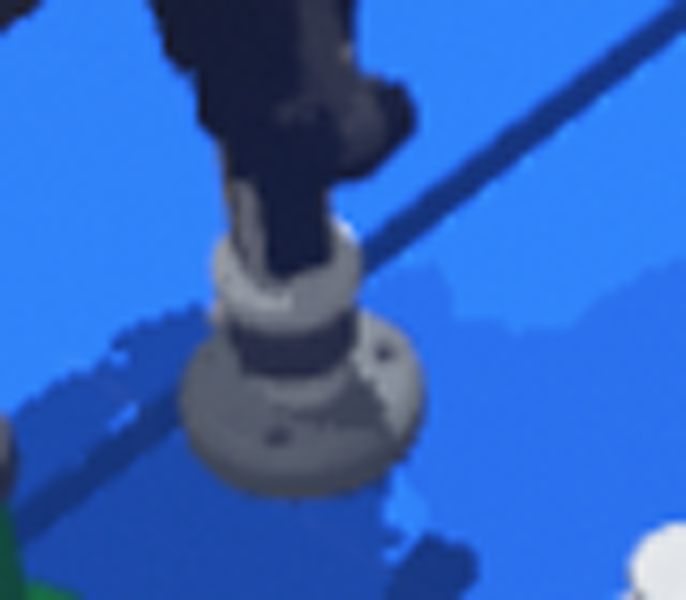

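The fingertip sits on the cap (picture 290,270), the cap is close to the dark collar, and the force is about 4 N. Now I'll retract and carry on toward the mid stand at safe height.

move_arm(
  series=[
    [[0,0,0,-10,0],[0,0,0,-35,0],[0,0,0,-70,0],[0,0,0,-110,0],[0,-4,-28,-110,0],[0,-10,-66,-110,0],[0,-16,-104,-110,0],[0,-22,-142,-110,0],[0,-28,-180,-110,0],[0,-34,-218,-110,0]],
  ],
)

```text
time_s: 6.2
eef_pos: [0.4671, -0.0568, 0.1639]
eef_rot: [0.0, 0.188, 0.982, -0.0]
wrist_force: [0.1, -0.5, -0.1]
opening: 0.007
grasp_force: 0.0
```

Run:
```python
from h import *
go(.441,-.168,.160)
im,d=camera("scene");W=cloud("scene",d)
for t in("low_top","stand_low"):
  for r in outline_of(t,"scene")[:1]:
    P=W[r["region"]&(d>0)];z=np.percentile(P[:,2],97);print(t,r["conf"],np.round(r["bbox"]),z,np.median(P[abs(P[:,2]-z)<.004],0))
```

```text
t 6.2 pos [ 0.4671 -0.0568  0.1639] F [ 0.08 -0.53 -0.06] open 0.007 shift mm [ -16.9 -112.9    3.9]
low_top 0.48 [215. 179.  19.  14.] 0.05637757482392103 [0.51623579 0.15997257 0.05413929]
stand_low 0.65 [217. 192.  29.  31.] 0.05530946181769638 [0.51605919 0.15997257 0.05404469]
```

Low plunger is about 6.5 mm down and unshifted. On to mid.

move_arm(
  series=[
    [[0,-6,-38,0,0],[0,-11,-76,0,0],[0,-16,-105,0,0],[0,-17,-115,5,0],[0,-17,-115,25,0],[0,-17,-115,45,0],[0,-17,-115,58,0],[0,-17,-115,66,0],[0,-17,-115,66,0],[0,-17,-115,66,0]],
  ],
)

```text
time_s: 7.18
eef_pos: [0.4412, -0.1675, 0.0973]
eef_rot: [-0.0, 0.188, 0.982, 0.0]
wrist_force: [0.8, 0.1, 0.1]
opening: -0.0
grasp_force: 0.0
```

Run:
```python
from h import *
go(.441,-.168,.088)
im,d=camera("scene")
cv2.imwrite("pics/mid.png",cv2.resize(im[220:340,260:400],(700,600),interpolation=cv2.INTER_CUBIC))
```

```text
t 7.18 pos [ 0.4412 -0.1675  0.0973] F [0.8  0.05 0.14] open -0.0 shift mm [-0.  -0.5  9.3]
```

View pics/mid.png

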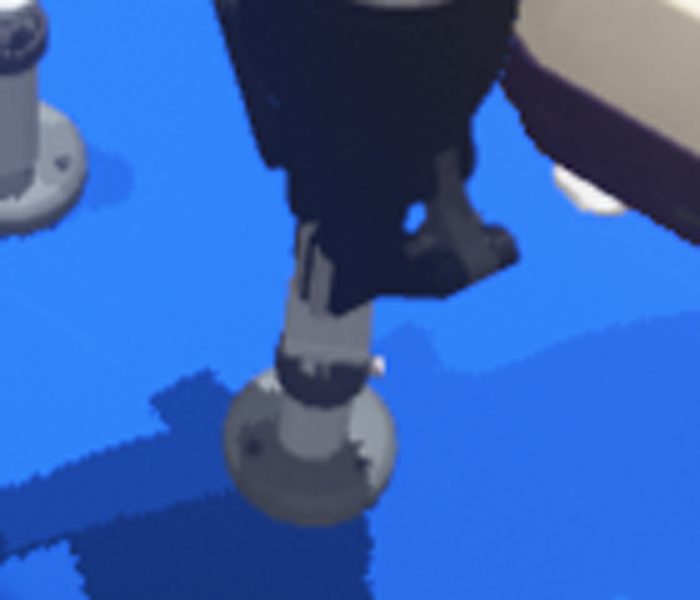

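The tip is just above the square cap (333,305). Pressing in two steps.

move_arm(
  series=[
    [[0,0,0,3,0],[0,0,0,6,0],[0,0,0,9,0],[0,0,0,11,0],[0,0,0,12,0],[0,0,0,13,0],[0,0,0,14,0],[0,0,0,15,0],[0,0,0,16,0],[0,0,0,16,0]],
  ],
)

```text
time_s: 8.07
eef_pos: [0.4409, -0.1684, 0.0812]
eef_rot: [-0.0, 0.189, 0.982, 0.0]
wrist_force: [-0.1, 0.5, 0.5]
opening: 0.006
grasp_force: 0.4
```

move_arm(
  series=[
    [[0,0,0,0.5,0],[0,0,0,1,0],[0,0,0,1.5,0],[0,0,0,2,0],[0,0,0,2.5,0],[0,0,0,3,0],[0,0,0,3,0],[0,0,0,3,0],[0,0,0,3,0],[0,0,0,3,0]],
  ],
)

```text
time_s: 8.9
eef_pos: [0.4409, -0.1685, 0.0782]
eef_rot: [-0.0, 0.189, 0.982, -0.0]
wrist_force: [-1.7, -0.1, 2.2]
opening: -0.001
grasp_force: 1.2
```

Run:
```python
from h import *
go(.441,-.168,.078)
im,d=camera("scene")
cv2.imwrite("pics/mid2.png",cv2.resize(im[260:330,290:370],(686,600),interpolation=cv2.INTER_CUBIC))
```

```text
t 8.9 pos [ 0.4409 -0.1685  0.0782] F [-1.74 -0.14  2.23] open -0.001 shift mm [0.1 0.5 0.2]
```

View pics/mid2.png

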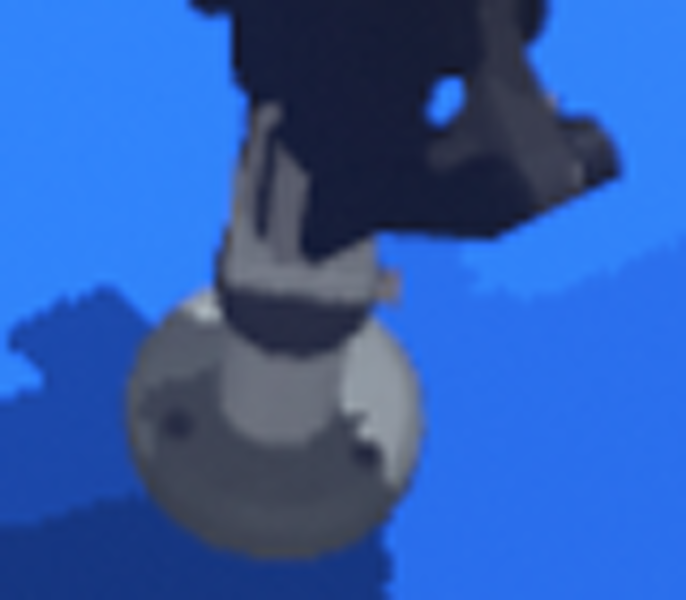

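The tip is on the square cap (320,260), the cap is lower, and I feel contact force. Stroke should be near 7 mm; I'll check with depth after retracting, and go to hover over the tall stand.

move_arm(
  series=[
    [[0,0,0,-10,0],[0,0,0,-35,0],[0,0,0,-65,0],[0,0,0,-90,0],[0,8,35,-90,0],[0,17,73,-90,0],[0,26,112,-90,0],[0,33,145,-90,0],[0,36,157,-90,0],[0,36,157,-90,0]],
  ],
)

```text
time_s: 9.78
eef_pos: [0.4661, -0.0066, 0.169]
eef_rot: [0.001, 0.187, 0.982, 0.0]
wrist_force: [-0.1, -0.0, -0.0]
opening: 0.001
grasp_force: 0.0
```

Run:
```python
from h import *
go(.466,-.010,.121)
im,d=camera("scene");W=cloud("scene",d)
for t in("mid_top","stand_mid"):
  for r in outline_of(t,"scene")[:2]:
    P=W[r["region"]&(d>0)];z=np.percentile(P[:,2],97);print(t,r["conf"],np.round(r["bbox"]),z,np.median(P[abs(P[:,2]-z)<.004],0))
```

```text
t 9.78 pos [ 0.4661 -0.0066  0.169 ] F [-0.12 -0.04 -0.01] open 0.001 shift mm [-1.1 -3.3 48. ]
mid_top 0.66 [324. 287.  17.  19.] 0.08029537739044507 [ 0.44028721 -0.16636138  0.07849932]
mid_top 0.26 [262. 219.  16.  18.] 0.11247939632314599 [ 0.46552165 -0.00977944  0.1104999 ]
stand_mid 0.82 [320. 300.  34.  52.] 0.07950467444398404 [ 0.44085996 -0.16654162  0.0784313 ]
```

Mid is about 7 mm down and hasn't shifted. Descend over the tall stand.

move_arm(
  series=[
    [[0,0,0,0,0],[0,0,0,10,0],[0,0,0,25,0],[0,0,0,37,0],[0,0,0,44,0],[0,0,0,47,0],[0,0,0,47,0],[0,0,0,47,0],[0,0,0,47,0],[0,0,0,47,0]],
  ],
)

```text
time_s: 10.77
eef_pos: [0.4663, -0.0095, 0.122]
eef_rot: [0.001, 0.189, 0.982, -0.0]
wrist_force: [-1.4, 0.6, -0.6]
opening: 0.002
grasp_force: 0.0
```

Run:
```python
from h import *
go(.466,-.010,.103)
im,d=camera("scene")
cv2.imwrite("pics/tall.png",cv2.resize(im[180:270,215:320],(700,600),interpolation=cv2.INTER_CUBIC))
```

```text
t 10.77 pos [ 0.4663 -0.0095  0.122 ] F [-1.4   0.56 -0.61] open 0.002 shift mm [ 0.1 -0.6 19. ]
```

View pics/tall.png

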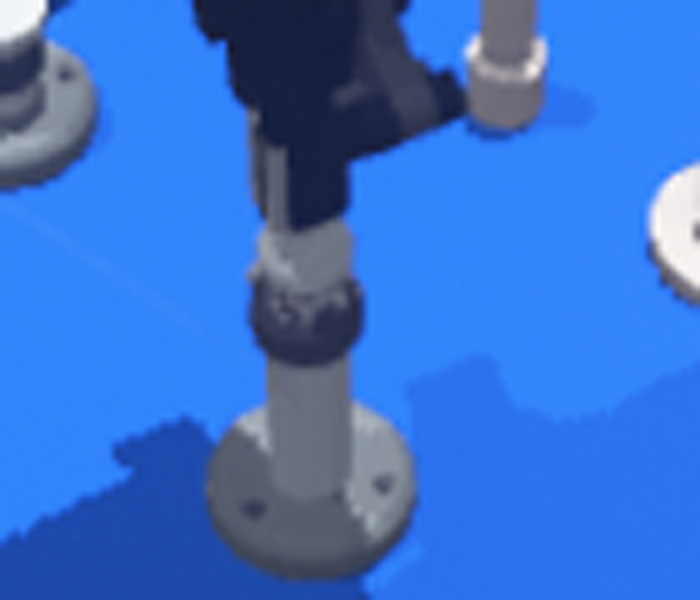

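The tip is above the grey tall stand's cap (305,230), lined up.

move_arm(
  series=[
    [[0,0,0,3,0],[0,0,0,6,0],[0,0,0,9,0],[0,0,0,11,0],[0,0,0,12,0],[0,0,0,13,0],[0,0,0,14,0],[0,0,0,15,0],[0,0,0,16,0],[0,0,0,16,0]],
  ],
)

```text
time_s: 11.65
eef_pos: [0.4656, -0.0093, 0.1051]
eef_rot: [-0.0, 0.189, 0.982, 0.0]
wrist_force: [-0.2, -0.3, 0.5]
opening: 0.0
grasp_force: 0.1
```

move_arm(
  series=[
    [[0,0,0,0.5,0],[0,0,0,1,0],[0,0,0,1.5,0],[0,0,0,2,0],[0,0,0,2.5,0],[0,0,0,3,0],[0,0,0,3,0],[0,0,0,3,0],[0,0,0,3,0],[0,0,0,3,0]],
  ],
)

```text
time_s: 12.48
eef_pos: [0.4657, -0.0093, 0.1022]
eef_rot: [0.0, 0.189, 0.982, 0.0]
wrist_force: [-1.3, 0.4, 2.8]
opening: -0.002
grasp_force: 1.4
```

move_arm(
  series=[
    [[0,0,0,-5,0],[0,0,0,-25,0],[0,0,0,-55,0],[0,0,0,-90,0],[0,25,0,-120,0],[0,55,0,-130,0],[0,85,0,-130,0],[0,100,0,-130,0],[0,100,0,-130,0],[0,100,0,-130,0]],
  ],
)

```text
time_s: 13.32
eef_pos: [0.3732, 0.0277, 0.2328]
eef_rot: [0.001, 0.189, 0.982, -0.0]
wrist_force: [0.4, -0.4, -0.5]
opening: -0.0
grasp_force: 0.0
```

Run:
```python
from h import *
im,d=camera("scene");W=cloud("scene",d);z0=np.load("scene0.npz");W0=z0["W"]
for t,x,y in(("low",.516,.16),("mid",.4405,-.167),("tall",.466,-.01)):
  for A in(W0,W):
    P=A[(np.hypot(A[...,0]-x,A[...,1]-y)<.02)&(A[...,2]>.04)&(A[...,2]<.13)];z=np.percentile(P[:,2],80);T=P[abs(P[:,2]-z)<.003];print(t,len(P),np.round(np.median(T,0),4))
print(ctrl.get_obs()["eef_pos"])
cv2.imwrite("pics/end.png",im[120:350,120:420])
```

```text
low 225 [0.5161 0.1608 0.0608]
low 207 [0.5165 0.1602 0.0539]
mid 480 [ 0.4411 -0.1669  0.0852]
mid 433 [ 0.4408 -0.1668  0.0785]
tall 486 [ 0.4653 -0.0103  0.1102]
tall 445 [ 0.4652 -0.0095  0.1024]
[0.37362464 0.02747699 0.23278634]
```

View pics/end.png

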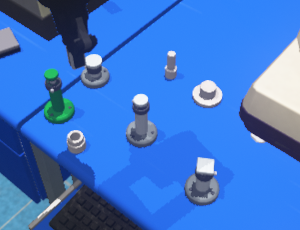

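The caps are down 6.9, 6.7 and 7.8 mm. All three stands (93,68), (140,120) and (203,175) are upright and unshifted, the bystanders are in place, and the arm is clear.

```bash
python3 -c "
from bench import order; print(order.hand_in())"
```

```text
the job is handed in; nothing more can be done
None
```

All three plungers were pressed in order (low, mid, tall) to about half stroke, measured at roughly 6.9, 6.7 and 7.8 mm, with no stand or loose part seen to shift, and the job is handed in; the hand-in returned no verdict.

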